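# Spot-weld a ribbed bracket on the bench welder

### The arm

A 6-joint arm with a two-finger parallel gripper is mounted at the origin on the work surface. World frame = base frame: x ahead of the robot, y to its left, z up, the work surface at z = 0. Lengths are in mm, angles in rad, forces in N, time in s.
With the tool pointing down it reaches from about 350 to 775 mm from the base axis. Payload 7.3 kg.
Tool frame: the origin (TCP) lies at the centre of the arm's flange, where the gripper is bolted on; the fingertips stand 178 mm ahead of it and the grasp point (between the pads) lies 159 mm ahead of it; z points along the fingers, y is the line along which they close (so a half turn about z gives the same grasp; the last joint's range is limited). The gripper opens to 92 mm and grips with 3 to 60 N. Pads are 19 mm wide; open, the fingers measure 130 mm over their backs; the gripper's body (75 mm by 190 mm) begins 47 mm behind the grasp point.
Start: joints at [-1.35, 0.342, 1.524, -0, 1.275, -0.146], TCP at [188.3, -490.072, 404.741] pointing down, gripper open.
Joint ranges: [-2.53, 2.53], [-0.77, 2.02], [0.04, 2.7], [-1, 4.14], [0.28, 2.66], [-3.11, 3.11]. Speed limits (rad/s): [2.57, 2.57, 3.14, 3.14, 3.14, 3.14].

### API

Orientations are given as [roll, pitch, yaw] about the fixed x, y, z axes, in that order (R = Rz(yaw) Ry(pitch) Rx(roll)).
In Python, from plant import * gives the robot as it stands. The module is installed in compiled form; this text tells all that it offers.
- The arm moves only by the shell command python3 -m inch 'ROWS'. ROWS is JSON, a list of rows, each a list of 5 numbers: the shift along the tool's x, y, z in m, then the turn about the tool's z in rad, then the opening, from 0 (shut) to 1 (fully open). In form: [[tx, ty, tz, spin, claw], ...]. A call has 1 to 8 rows; each row is the pose to reach, as a shift and turn from the pose commanded when the call began, along the tool's axes at that moment; what a row does not reach only later rows make up. A row lasts 1/12 s, in which the tool goes at most 41.7 mm and 7.16 degrees, less where a joint would pass 70% of its speed; a pose out of reach is approached as far as the arm can. A call with a gripper value outside its range is refused whole. The fingers move at their own pace and stop on an object; the grip force is fixed at half the most. Time passes only in rows, so rows that repeat a pose let the fingers close. It gives the time, the measured TCP pose, the force, the opening and the grip force at its end, in the units of the state.
- get_obs(): the state, without advancing time (a new reading comes with each control period).
- capture(name): name is "side" or "top"; returns a dict with "color" (384x512x3 uint8, red, green, blue), "intrinsics" (3x3 intrinsics, pixels), "pose" (4x4, takes a point from camera to world coordinates). Camera axes: x right, y down, z forward; pixel columns grow to the right and rows downward; lengths in mm; the calibration is good to about 2 mm. A picture is of the moment at which its call begins. There is no depth.
- close_job(): hands the job in; it is judged then, once.
Trained networks look in a picture, given as the dict that the camera call returned (one of the last four; its "shot" number tells which), for a name from the list of things; names that differ only in an ending like _2 or _b are one class to them, and where a whole thing is asked for, a point or a joint stands for the part that bears it (a point fixed in the world has none). Each returns a list of dicts, best first, with "conf" (0 to 1); they miss things now and then, are a little off and sometimes report something else, mostly with a low value. They report only what shows in the picture. A call takes as long as a camera call. They do not tell look-alikes from the thing itself.
- look_for(picture, target): "rect" ([centre column, centre row, width, height] in pixels, round what is visible of it).
- trace(picture, target): "pixels" (384x512 bool, what is visible of it) and "rect" ([centre column, centre row, width, height] in pixels, round what is visible of it).
- tip_of(picture, target): "centre" ([column, row] in pixels: a listed point, or the origin of a listed thing).
The state is a dict: "time": time; "joint_positions": joint angles; "dq": joint speeds; "tau": joint torques, N m; "tool_pos": TCP position; "tcp_rot": TCP orientation; "contact_force": force on the tool from outside, world axes, zero at the start; "moment": the same for the moment, N m; "grip_width": finger opening in mm; "finger_force": force on a finger pad.
Only numpy, scipy, OpenCV 4.12 (cv2) and the standard library are available. Lean on these libraries where they do the work, as an engineer would, in place of code of your own. Each camera call takes 0.05 s, during which the arm holds its last target. There are 200 camera calls.

### The job

Put the ribbed steel bracket on the bed of the spot welder, plain end first under the electrode, lying flat between the two side fences and against the back stop, and let go of it. Then bring the welder's sprung lever all the way down to its stop so the electrode presses on the bracket, hold it there for about a second, and ease it back up under control to its rest without letting it fly up. Leave the bracket in place on the bed and do not disturb the other loose things on the bench.

Things in the scene. Friction and masses are not known exactly. Their poses are not given: they have to be found in the camera images.
- bracket: The part to weld, loose, bare steel, 0.32 kg: flat base 120 (x) x 60 (y) x 5 mm with an upright rib on its -x half: a plate 10 mm thick (y), 50 mm long (x from -60 to -10 mm), from the base up to 50 mm above the underside. Origin: centre of the underside; x points to the plain end, without rib; z up.
- bracket_rib (a point): Grasp point on the bracket: middle of the rib's length and thickness, 30 mm above the bracket's underside (bracket frame -35, 0, 30 mm).
- welder: Bench spot welder, grey C-frame fixed to the bench; place and yaw vary. Origin under the bed at table level; x points into the machine (the throat opens to -x), z up. In mm: base x -110 to 150, y -75 to 75, bed top at z 40; head over the bed x -30 to 150, y -45 to 45, z 140 to 240; column behind x 70. Upper electrode hangs at x 15, y 0, its tip 43 above the bed.
- head_edge (a point): Middle of the lower front edge of the welder's head (welder frame -30, 0, 140 mm). It overhangs a loaded bracket's rib, so a vertical gripper does not fit there: lean it back about 40 degrees and come in from the welder's -x.
- nest (a point): Point on the bed top where the bracket's origin belongs (welder frame -5, 0, 40 mm), axes as the welder's, rib towards -x. Side fences 12 mm high, inner faces at y -35 and 35 mm, from 15 mm before to 60 mm beyond this point in x; the face of the back stop (14 mm high) is 60 mm beyond it.
- lever (a joint): Welder lever, rad: 0 = up at rest (spring-held, 50 degrees above level, pointing to the welder's -x), 0.96 = down at its stop. Fully down takes about 15 N at the handle. It turns about the line through point lever_hinge along the welder's y.
- lever_grip (a point): Middle of the free part of the lever's black round handle bar: 22 mm diameter, parallel to the welder's y, free for 50 mm either side of this point (on the welder's -y side); 150 mm from the hinge line; about 305 mm above the table at rest and 177 mm when down.
- lever_hinge (a point): Point on the lever's hinge line level with lever_grip (welder frame 40, -130, 190 mm).
- electrode: Upper copper electrode, 18 mm diameter, sprung, driven down 42 mm by the lever; origin at its tip.
- offcut: Bystander: plain flat steel plate 100 x 55 x 8 mm, no rib; origin under its centre.
- hammer: Bystander: hammer lying along its x; origin under its centre.
- magnet: Bystander: flat square welding magnet 75 x 75 x 20 mm.
- disc: Bystander: black grinding disc, 115 mm diameter, 6 mm thick.
- can: Bystander: upright spray can, 66 mm diameter, 160 mm tall.
- tube: Bystander: square steel tube 160 x 40 x 40 mm lying along its x.
- clamp: Bystander: bar clamp lying flat, 180 mm bar along its x, jaws 95 mm to +y.
There are look-alikes about, which are no part of the job. Leave any purple look-alike of the bracket alone.

How it is judged (in metres and radians):
On the way, in this order (a step that is already met when the one before it is completed fails the run):
1. the bracket lies seated in the nest, released, lever still up (x of bracket in the frame of nest between -0.007 and 0.006 m and y of bracket in the frame of nest between -0.008 and 0.008 m and z of bracket in the frame of nest between -0.004 and 0.004 m and x of bracket_rib in the frame of nest below -0.02 m and angle between the x axis of bracket and the x axis of nest, either way round below 0.12 rad and angle between bracket's own z axis and vertical below 0.06 rad and value of joint lever below 0.1 rad and contact force between the fingers and bracket below 0.1 N), for 0.2 s.
2. the lever is at its stop with the electrode pressing on the seated bracket (x of bracket in the frame of nest between -0.007 and 0.006 m and y of bracket in the frame of nest between -0.008 and 0.008 m and z of bracket in the frame of nest between -0.004 and 0.004 m and x of bracket_rib in the frame of nest below -0.02 m and angle between the x axis of bracket and the x axis of nest, either way round below 0.12 rad and angle between bracket's own z axis and vertical below 0.06 rad and value of joint lever above 0.9 rad and contact force between electrode and bracket above 3 N), for 0.4 s.
3. the lever is back up at its rest (value of joint lever below 0.05 rad), for 0.2 s.
At the end, for the whole second after the job is handed in: The bracket lies flat and still on the bed, plain end inward, its origin within 6 mm (7 mm on the open side) of the nest point along the welder's x, 8 mm across and 4 mm in height, turned less than 0.12 rad from the welder's x and tilted less than 0.06 rad; the lever is up at rest (below 0.05 rad) (x of bracket in the frame of nest between -0.007 and 0.006 m and y of bracket in the frame of nest between -0.008 and 0.008 m and z of bracket in the frame of nest between -0.004 and 0.004 m and x of bracket_rib in the frame of nest below -0.02 m and angle between the x axis of bracket and the x axis of nest, either way round below 0.12 rad and angle between bracket's own z axis and vertical below 0.06 rad and value of joint lever below 0.05 rad and linear speed of bracket below 0.01 m/s); the robot touches nothing.
It fails at once if the lever is let fly back (faster than 3 rad/s upward) (velocity of joint lever below -3 rad/s).
It fails at once if a bystander is moved by more than 30 mm (distance of any of offcut, hammer, magnet, disc, can, tube, clamp from where it was at the start of the episode above 0.03 m).
It also fails if it takes over 72 s, if anything falls off the work surface, if the arm or the gripper's body presses on something with over 40 N, if the wrist force passes 120 N, or if a joint passes its speed limit or range.

## Working session

There is one attempt and no reset: what is moved stays moved. The work goes in short steps, Python scripts to look and compute and a shell command to move; the robot and the scene stay as the last step left them, time stands still between calls to the robot, and variables do not carry over. Pictures are saved under pics/ and viewed, at most 10 in all, crops included, and the job is handed in when it is done.

```bash
mkdir -p pics
cat > h.py <<'E'
from plant import *
import numpy as np, cv2
from scipy.spatial.transform import Rotation as Ro
def save(p,n): cv2.imwrite('pics/'+n+'.png',cv2.cvtColor(p['color'],cv2.COLOR_RGB2BGR))
def ray(p,uv):
    K=np.array(p['intrinsics']);T=np.array(p['pose'])
    d=T[:3,:3]@np.linalg.solve(K,[uv[0],uv[1],1.]); return T[:3,3],d/np.linalg.norm(d)
def atz(p,uv,z):
    o,d=ray(p,uv); return o+d*(z-o[2])/d[2]
def proj(p,X):
    K=np.array(p['intrinsics']);T=np.array(p['pose']); c=T[:3,:3].T@(np.array(X)-T[:3,3]); c=K@c; return c[:2]/c[2]
def tri(a,b):
    (o1,d1),(o2,d2)=a,b
    s=np.linalg.lstsq(np.c_[d1,-d2],o2-o1,rcond=None)[0]
    A,B=o1+s[0]*d1,o2+s[1]*d2; return (A+B)/2,np.linalg.norm(A-B)
E
python3 - <<'E'
from h import *
np.set_printoptions(precision=1,suppress=True)
P={n:capture(n) for n in('side','top')}
for n,p in P.items():
    save(p,n+'0'); print(n,np.array(p['pose'])[:3,3],np.array(p['pose'])[:3,2])
    for t in('bracket','bracket_rib','welder','nest','head_edge','lever_grip','lever_hinge','electrode','offcut','hammer','magnet','disc','can','tube','clamp'):
        for r in tip_of(p,t)[:3]: print(t,np.round(r['centre']),round(r['conf'],2),atz(p,r['centre'],{'nest':40,'bracket_rib':30,'lever_grip':305,'lever_hinge':190,'head_edge':140,'electrode':83}.get(t,0))[:2])
E
```

```text
side [101.5 593.3 911.8] [ 0.4 -0.6 -0.7]
bracket [287. 175.] 0.85 [ 505.5 -297.7]
bracket [330. 206.] 0.67 [ 305.7 -235.8]
bracket [377. 198.] 0.62 [ 176.5 -356.8]
bracket_rib [322. 195.] 0.85 [ 340.7 -243.1]
bracket_rib [294. 176.] 0.77 [ 470.1 -277.3]
bracket_rib [374. 198.] 0.52 [ 181.5 -321.6]
welder [173. 245.] 0.85 [665.4 171.3]
welder [174. 222.] 0.16 [723.2  96.8]
nest [171. 239.] 0.96 [659.8 175.4]
head_edge [173. 224.] 0.72 [624.9 180.6]
lever_grip [207. 156.] 0.72 [588.6  44.2]
lever_grip [172. 247.] 0.56 [473.9 318.4]
lever_hinge [314. 149.] 0.3 [ 403.8 -265.9]
offcut [236. 172.] 0.67 [ 680.1 -211.5]
offcut [200. 177.] 0.33 [ 782.4 -117.7]
hammer [314. 152.] 0.71 [ 476.4 -476. ]
hammer [150. 354.] 0.67 [495.8 454.6]
magnet [234. 285.] 0.7 [422.4 188.1]
disc [272. 228.] 0.78 [431.3 -49.6]
can [241. 148.] 0.65 [ 744.2 -342.8]
tube [200. 178.] 0.87 [ 780.4 -115.1]
tube [284. 173.] 0.17 [ 520.4 -305.6]
clamp [148. 354.] 0.88 [498.9 458.5]
top [ 300.7  -11.4 1553.6] [ 0.1  0.  -1. ]
bracket [363. 294.] 0.78 [ 187.3 -343.5]
bracket [340. 208.] 0.74 [ 469.8 -273.8]
bracket [328
[... 159 characters left out ...]
]
welder [206. 152.] 0.8 [658.2 180.5]
nest [207. 153.] 0.68 [646.6 171.5]
nest [124. 202.] 0.38 [480.  441.1]
head_edge [201. 150.] 0.9 [633.2 179.7]
head_edge [200. 222.] 0.6 [407.6 177.4]
head_edge [240. 128.] 0.33 [704.4  57.4]
lever_grip [239. 151.] 0.58 [591.4  52. ]
lever_grip [318. 150.] 0.19 [ 596.5 -166.1]
lever_hinge [244. 129.] 0.88 [687.7  45.8]
electrode [207. 150.] 0.46 [647.4 166.6]
offcut [319. 148.] 0.82 [ 673.6 -205. ]
hammer [401. 205.] 0.9 [ 479.4 -478.1]
magnet [203. 222.] 0.91 [417.9 185.7]
disc [269. 219.] 0.57 [429.6 -34.7]
disc [238. 149.] 0.54 [670.8  73.4]
can [360. 130.] 0.91 [ 738.  -345.6]
tube [289. 119.] 0.98 [ 778.2 -102.8]
clamp [122. 203.] 0.89 [482. 459.]
```

```bash
python3 -c "
import cv2,numpy as np
a=cv2.imread('pics/side0.png');b=cv2.imread('pics/top0.png')
cv2.imwrite('pics/side0b.png',cv2.resize(a,(800,600)));cv2.imwrite('pics/top0b.png',cv2.resize(b,(800,600)))"
```

```text
(no output)
```

View pics/side0b.png

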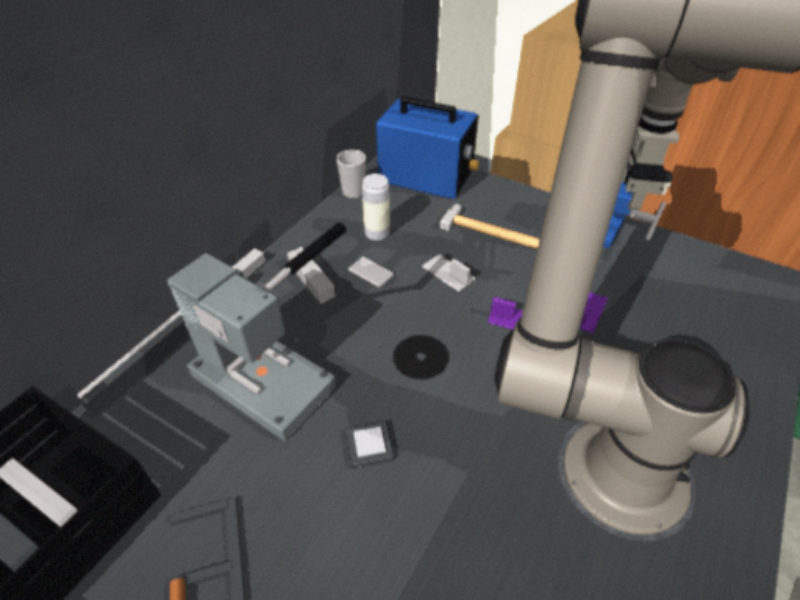

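View pics/top0b.png

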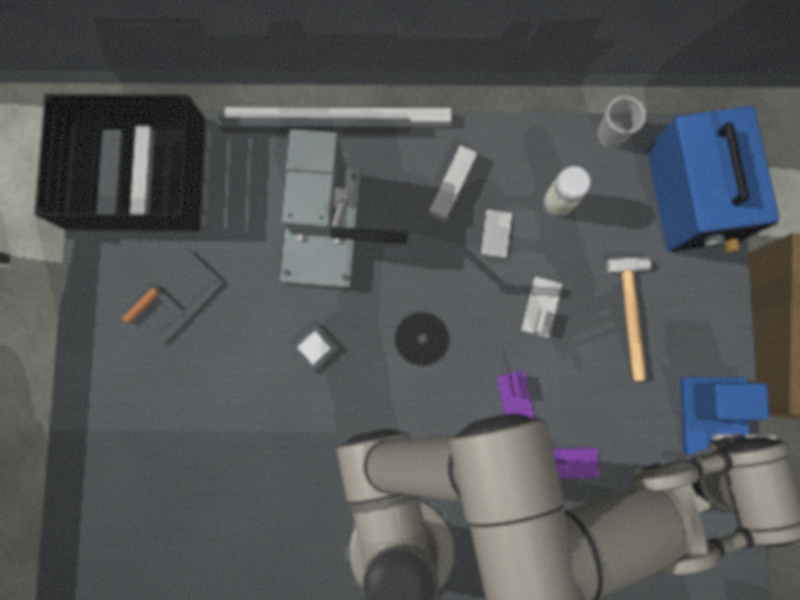

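```bash
cat > fit.py <<'E'
from h import *
from scipy.optimize import minimize
BR=[(-60,60,-30,30,0,5),(-60,-10,-5,5,5,50)]
WE=[(-110,150,-75,75,0,40),(-30,150,-45,45,140,240),(70,150,-45,45,40,140)]
S=4
def sil(p,boxes,q,z0=0):
    m=np.zeros((384*S,512*S),np.uint8)
    c,s=np.cos(q[2]),np.sin(q[2])
    for b in boxes:
        V=[(x,y,z) for x in b[:2] for y in b[2:4] for z in b[4:]]
        uv=[proj(p,(q[0]+c*x-s*y,q[1]+s*x+c*y,z+z0)) for x,y,z in V]
        h=cv2.convexHull(np.array([((np.array(u)+.5)*S) for u in uv],np.float32))
        cv2.fillConvexPoly(m,np.round(h*16).astype(np.int32),1,shift=4)
    return cv2.resize(m.astype(np.float32),(512,384),interpolation=cv2.INTER_AREA)
def fit(views,boxes,q0,z0=0,d=(15,15,.15)):
    def cost(q): return sum(1-np.minimum(a,m).sum()/np.maximum(a,m).sum() for p,m in views for a in[sil(p,boxes,q,z0)])
    sim=np.vstack([q0]+[np.array(q0)+np.eye(3)[i]*d[i] for i in range(3)])
    r=minimize(cost,q0,method='Nelder-Mead',options=dict(initial_simplex=sim,xatol=.02,fatol=1e-5,maxiter=300))
    return r.x,r.fun
def near(p,t,uv):
    L=trace(p,t); return min(L,key=lambda r:np.hypot(r['rect'][0]-uv[0],r['rect'][1]-uv[1]))
E
python3 - <<'E'
from fit import *
np.set_printoptions(precision=3,suppress=True)
P={n:capture(n) for n in('side','top')}
s,t=P['side'],P['top']
for name,bx,us,ut,q0s in(('bracket',BR,(287,175),(347,196),[(495,-285,a) for a in(-.3,.1,-.6)]),('welder',WE,(165,222),(204,135),[(660,180,a) for a in(-.15,0.1)])):
    a,b=near(s,name,us),near(t,name,ut)
    print(name,a['rect'],a['conf'],b['rect'],b['conf'])
    ma,mb=[x['pixels'].astype(np.float32) for x in(a,b)]
    np.save(name+'_m.npy',np.array([ma,mb]))
    for q0 in q0s:
        for v,l in(([(s,ma),(t,mb)],'both'),([(t,mb)],'top'),([(s,ma)],'side')):
            print(l,*fit(v,bx,q0))
E
```

```text
bracket [323.6, 199.9, 19.9, 19.1] 0.64 [347.3, 197.8, 25.0, 31.9] 0.65
both [ 511.629 -293.977   -0.258] 1.052746057510376
top [ 511.629 -293.977   -0.258] 0.0527459979057312
side [ 495.  -285.    -0.3] 1.0
both [ 511.358 -293.733   -0.27 ] 1.0531532764434814
top [ 511.358 -293.733   -0.27 ] 0.05315333604812622
side [ 495.  -285.     0.1] 1.0
both [ 511.845 -293.601   -0.263] 1.0526165962219238
top [ 511.845 -293.601   -0.263] 0.052616655826568604
side [ 495.  -285.    -0.6] 1.0
welder [163.4, 211.4, 117.5, 137.2] 0.89 [219.1, 134.8, 83.6, 108.0] 0.66
both [662.014 181.436  -0.074] 0.2207106351852417
top [662.801 183.479  -0.065] 0.07676887512207031
side [663.532 175.745  -0.085] 0.0903816819190979
both [662.007 181.217  -0.073] 0.221052348613739
top [662.657 183.691  -0.065] 0.07675164937973022
side [663.163 176.356  -0.089] 0.09001219272613525
```

Run:
```python
from fit import *
P={n:capture(n) for n in('side','top')}
s,t=P['side'],P['top']
L=trace(s,'bracket')+trace(s,'bracket_rib')
for r in L: print(np.round(r['rect'],1),r['conf'])
mw=np.load('welder_m.npy')
def crop(p,u,v,w,h,z,mask=None,wire=[]):
    im=cv2.cvtColor(p['color'],cv2.COLOR_RGB2BGR)[v:v+h,u:u+w]
    im=cv2.resize(im,None,fx=z,fy=z,interpolation=cv2.INTER_CUBIC)
    for m,c in wire:
        k=cv2.resize(m[v:v+h,u:u+w],None,fx=z,fy=z,interpolation=cv2.INTER_LINEAR)
        cs,_=cv2.findContours((k>.5).astype(np.uint8),cv2.RETR_LIST,cv2.CHAIN_APPROX_NONE); cv2.drawContours(im,cs,-1,c,1)
    return im
q=(662.5,180.5,-.072); b=(511.6,-293.8,-.262)
def W(p,i): return [(mw[i],(0,255,255))]+[(sil(p,[x],q),(0,0,255)) for x in WE]
def B(p): return [(sil(p,[x],b),(0,0,255)) for x in BR]
A=np.hstack([crop(s,95,140,130,150,3,wire=W(s,0)),crop(t,170,75,100,150,3,wire=W(t,1))])
C=np.hstack([crop(s,265,155,50,45,7,wire=B(s)),crop(t,325,170,50,45,7,wire=B(t))])
C=cv2.copyMakeBorder(C,0,0,0,A.shape[1]-C.shape[1],0) if C.shape[1]<=A.shape[1] else C[:,:A.shape[1]]
cv2.imwrite('pics/ov1.png',A); cv2.imwrite('pics/ov2.png',C)
```

```text
[379.8 199.8  16.4  28.1] 0.71
[286.7 175.   33.4  23.8] 0.63
[324.1 200.   23.2  19.6] 0.61
[286.4 173.8  27.9  18.5] 0.8
[322.1 198.7  20.9  21.2] 0.72
[381.9 199.1  19.9  22. ] 0.59
```

View pics/ov1.png

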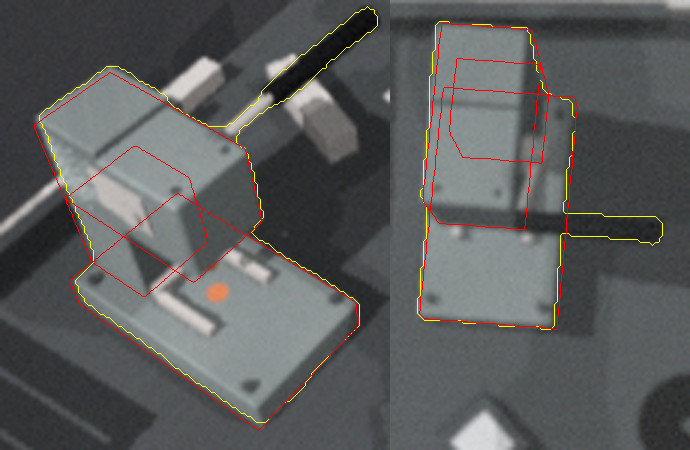

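View pics/ov2.png

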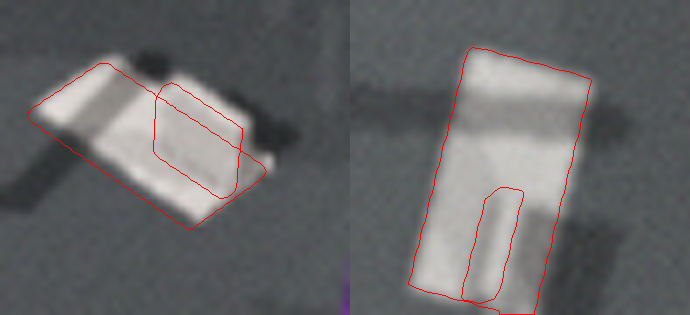

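Run:
```python
from fit import *
np.set_printoptions(precision=3,suppress=True)
P={n:capture(n) for n in('side','top')}
s,t=P['side'],P['top']
ms=near(s,'bracket',(287,175))['pixels'].astype(np.float32)
mt=near(t,'bracket',(347,198))['pixels'].astype(np.float32)
for l,v in(('both',[(s,ms),(t,mt)]),('top',[(t,mt)]),('side',[(s,ms)])): print(l,*fit(v,BR,(511,-294,-.26),d=(8,8,.1)))
WL=WE+[(-67,-45,-180,-75,294,316)]
ms,mt=np.load('welder_m.npy')
ms[:, :]=ms; ms2=near(s,'welder',(165,222))['pixels'].astype(np.float32); mt2=near(t,'welder',(215,135))['pixels'].astype(np.float32)
for a,b in((ms,mt),(ms2,mt2)):
  for l,v in(('both',[(s,a),(t,b)]),('top',[(t,b)]),('side',[(s,a)])): print(l,*fit(v,WL,(662,181,-.07),d=(8,8,.1)))
o=get_obs(); print(o['tool_pos'],o['tcp_rot'],o['joint_positions'],o['grip_width'],o['contact_force'])
for tt in('lever_grip','head_edge','nest','lever_hinge'):
  for p in(s,t): print(tt,[(np.round(r['centre'],1),round(r['conf'],2)) for r in tip_of(p,tt)[:2]])
```

```text
both [ 511.706 -294.962   -0.255] 0.302207350730896
top [ 511.887 -293.731   -0.261] 0.05403095483779907
side [ 508.315 -303.67    -0.32 ] 0.10538673400878906
both [661.97  181.131  -0.073] 0.15944039821624756
top [662.314 183.485  -0.068] 0.04169869422912598
side [663.161 176.302  -0.089] 0.06534397602081299
both [661.984 182.431  -0.074] 0.16784882545471191
top [661.936 184.313  -0.063] 0.03958064317703247
side [665.889 176.981  -0.105] 0.07458382844924927
[ 188.306 -490.068  404.736] [3.142 0.    0.367] [-1.35   0.342  1.524  0.     1.275 -0.146] 91.34691767496916 [ 0.607 -0.43   0.087]
lever_grip [(array([206.5, 154.9]), 0.88)]
lever_grip [(array([241.3, 149.8]), 0.66)]
head_edge [(array([173. , 226.2]), 0.71)]
head_edge [(array([201.5, 149. ]), 0.79)]
nest [(array([171.8, 239.8]), 0.6), (array([171.7, 220. ]), 0.6)]
nest [(array([202.9, 151. ]), 0.91), (array([292.9, 121.5]), 0.3)]
lever_hinge []
lever_hinge [(array([240.5, 128. ]), 0.88)]
```

```bash
cat > go.py <<'E'
import sys; from h import *
# usage: go.py x y z(grasp point, world mm) yaw
def go(x,y,z,yaw):
    o=get_obs(); R=Ro.from_euler('xyz',o['tcp_rot']).as_matrix()
    d=R.T@(np.array([x,y,z+159])-o['tool_pos'])/1000
    sp=-(yaw-o['tcp_rot'][2]); sp=(sp+np.pi)%(2*np.pi)-np.pi
    print('t',round(o['time'],2),'delta',np.round(d,4),'spin',round(sp,3),'g',np.round(o['tool_pos']-[0,0,159],1),'rot',np.round(o['tcp_rot'],3),'F',np.round(o['contact_force'],1),'w',round(o['grip_width'],1),'ff',np.round(o['finger_force'],1),'q',np.round(o['joint_positions'],2))
if __name__=='__main__': go(*map(float,sys.argv[1:5]))
E
python3 go.py 473 -284 80 -0.26; python3 -m inch '[[0,0,0,0.6,1]]'
```

```text
t 2.8 delta [ 0.3397 -0.0903  0.1657] spin 0.627 g [ 188.3 -490.1  245.8] rot [3.141 0.    0.367] F [0.1 0.1 0.6] w 91.8 ff 0.0 q [-1.35  0.34  1.52  0.    1.28 -0.15]
time: 2.88
tool_pos: [188.3, -490.1, 404.7]
tcp_rot: [3.142, 0.0, 0.242]
contact_force: [-1.1, -0.1, 0.2]
grip_width: 91.8
finger_force: 0.0
```

```bash
python3 go.py 473 -284 120 -0.26; python3 -m inch '[[0.31,-0.13,0.05,0.502,1],[0.31,-0.13,0.05,0.502,1],[0.31,-0.13,0.05,0.502,1],[0.31,-0.13,0.05,0.502,1],[0.31,-0.13,0.05,0.502,1],[0.31,-0.13,0.05,0.502,1],[0.31,-0.13,0.05,0.502,1],[0.31,-0.13,0.05,0.502,1]]'; python3 go.py 473 -284 80 -0.26
```

```text
t 2.88 delta [ 0.3259 -0.1317  0.1257] spin 0.502 g [ 188.3 -490.1  245.7] rot [3.142 0.    0.242] F [-1.1 -0.1  0.2] w 91.8 ff 0.0 q [-1.35  0.34  1.52 -0.    1.28 -0.02]
time: 3.55
tool_pos: [441.5, -301.6, 358.0]
tcp_rot: [3.141, -0.0, -0.26]
contact_force: [0.2, -0.3, 1.1]
grip_width: 91.7
finger_force: 0.0
t 3.55 delta [ 0.0259 -0.0252  0.119 ] spin -0.0 g [ 441.5 -301.6  199. ] rot [ 3.141 -0.    -0.26 ] F [ 0.2 -0.3  1.1] w 91.7 ff 0.0 q [-0.74  0.4   1.57 -0.    1.17  1.09]
```

```bash
python3 -m inch '[[0.026,-0.025,0,0,1],[0.026,-0.025,0.04,0,1],[0.026,-0.025,0.08,0,1],[0.026,-0.025,0.1,0,1],[0.026,-0.025,0.119,0,1],[0.026,-0.025,0.119,0,1]]'; python3 go.py 473 -284 32 -0.26
python3 - <<'E'
from fit import *
s,t=capture('side'),capture('top')
a=s['color'][140:215,250:350]; b=t['color'][160:235,300:400]
cv2.imwrite('pics/pre.png',cv2.cvtColor(np.vstack([cv2.resize(x,None,fx=4,fy=4,interpolation=2) for x in(a,b)]),4))
E
```

```text
time: 4.05
tool_pos: [470.8, -284.7, 235.2]
tcp_rot: [-3.139, 0.007, -0.26]
contact_force: [-0.7, 0.5, 0.4]
grip_width: 91.5
finger_force: 0.0
t 4.05 delta [ 0.0023 -0.0011  0.0442] spin 0.0 g [ 470.8 -284.7   76.2] rot [-3.139  0.007 -0.26 ] F [-0.7  0.5  0.4] w 91.5 ff 0.0 q [-0.68  0.58  1.66 -0.    0.91  1.15]
```

View pics/pre.png

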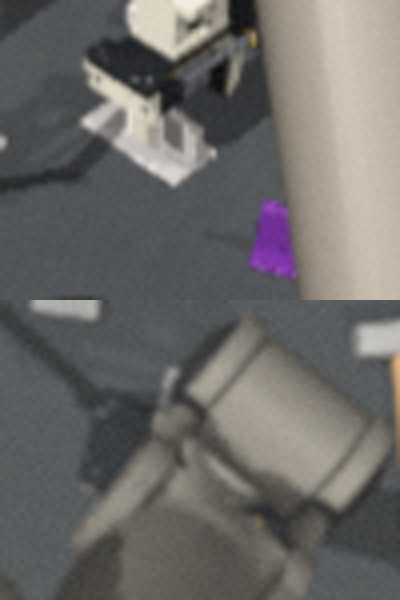

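```bash
python3 -m inch '[[0.001,0,0.015,0,1],[0.001,0,0.03,0,1],[0.001,0,0.041,0,1],[0.001,0,0.041,0,1]]'; python3 go.py 473 -284 32 -0.26;  python3 -m inch '[[0,0,0,0,0],[0,0,0,0,0],[0,0,0,0,0],[0,0,0,0,0],[0,0,0,0,0],[0,0,0,0,0],[0,0,0,0,0],[0,0,0,0,0]]'; python3 go.py 473 -284 32 -0.26
```

```text
time: 4.48
tool_pos: [472.4, -285.9, 197.5]
tcp_rot: [-3.141, 0.001, -0.26]
contact_force: [-0.5, 0.2, 0.1]
grip_width: 92.2
finger_force: 0.0
t 4.48 delta [ 0.0001 -0.0019  0.0065] spin -0.0 g [ 472.4 -285.9   38.5] rot [-3.141e+00  1.000e-03 -2.600e-01] F [-0.5  0.2  0.1] w 92.2 ff 0.0 q [-0.68  0.64  1.68 -0.    0.82  1.15]
time: 5.15
tool_pos: [472.7, -285.9, 198.2]
tcp_rot: [3.141, -0.0, -0.26]
contact_force: [-1.2, -0.7, -0.4]
grip_width: 42.6
finger_force: 0.0
t 5.15 delta [-0.0002 -0.0019  0.0072] spin -0.0 g [ 472.7 -285.9   39.2] rot [ 3.141 -0.    -0.26 ] F [-1.2 -0.7 -0.4] w 42.6 ff 0.0 q [-0.68  0.64  1.68 -0.    0.82  1.15]
```

```bash
python3 -m inch '[[0,-0.001,0.006,0,0.4],[0,-0.001,0.006,0,0.4],[0,-0.001,0.006,0,0],[0,-0.001,0.006,0,0],[0,-0.001,0.006,0,0],[0,-0.001,0.006,0,0],[0,-0.001,0.006,0,0],[0,-0.001,0.006,0,0]]'; python3 -m inch '[[0,0,0,0,0],[0,0,0,0,0]]';python3 go.py 473 -284 32 -0.26
```

```text
time: 5.82
tool_pos: [472.9, -285.1, 192.2]
tcp_rot: [3.141, -0.0, -0.26]
contact_force: [-0.1, -0.9, -1.1]
grip_width: 10.0
finger_force: 30.0
time: 5.98
tool_pos: [472.9, -285.1, 192.2]
tcp_rot: [3.141, -0.0, -0.26]
contact_force: [0.3, -1.3, -0.4]
grip_width: 9.5
finger_force: 30.0
t 5.98 delta [-0.0002 -0.0011  0.0012] spin -0.0 g [ 472.9 -285.1   33.2] rot [ 3.141 -0.    -0.26 ] F [ 0.3 -1.3 -0.4] w 9.5 ff 30.0 q [-0.68  0.64  1.69 -0.    0.81  1.15]
```

```bash
python3 -m inch '[[0,0,-0.01,0,0],[0,0,-0.025,0,0],[0,0,-0.05,0,0],[0,0,-0.075,0,0],[0,0,-0.1,0,0],[0,0,-0.1,0,0]]'; python3 go.py 472.8 195.8 133 -0.07
```

```text
time: 6.48
tool_pos: [473.8, -285.4, 297.1]
tcp_rot: [3.138, -0.008, -0.26]
contact_force: [1.5, -1.6, -3.2]
grip_width: 10.2
finger_force: 30.0
t 6.48 delta [-0.1247 -0.4647  0.0026] spin -0.19 g [ 473.8 -285.4  138.1] rot [ 3.138 -0.008 -0.26 ] F [ 1.5 -1.6 -3.2] w 10.2 ff 30.0 q [-0.68  0.5   1.6   0.    1.04  1.15]
```

```bash
python3 -m inch '[[-0.005,-0.02,0,0,0],[-0.013,-0.05,0,-0.03,0],[-0.022,-0.083,0,-0.06,0],[-0.03,-0.116,0,-0.09,0],[-0.04,-0.15,0,-0.13,0],[-0.049,-0.183,0,-0.16,0],[-0.058,-0.217,0,-0.19,0],[-0.067,-0.25,0,-0.19,0]]'; python3 go.py 472.8 195.8 133 -0.07
```

```text
time: 7.15
tool_pos: [471.6, -24.2, 291.2]
tcp_rot: [-3.141, 0.002, -0.069]
contact_force: [-0.4, 1.0, -3.5]
grip_width: 9.7
finger_force: 30.0
t 7.15 delta [-0.014  -0.2196 -0.0007] spin 0.001 g [471.6 -24.2 132.2] rot [-3.141e+00  2.000e-03 -6.900e-02] F [-0.4  1.  -3.5] w 9.7 ff 30.0 q [-0.21  0.38  1.82  0.    0.94  1.43]
```

```bash
python3 -m inch '[[-0.002,-0.033,0,0,0],[-0.004,-0.067,0,0,0],[-0.006,-0.1,0,0,0],[-0.009,-0.135,0,0,0],[-0.011,-0.17,0,0,0],[-0.014,-0.2,0,0,0],[-0.014,-0.22,0,0,0],[-0.014,-0.22,0,0,0]]'; python3 -m inch '[[0,0,0,0,0],[0,0,0,0,0]]'; python3 go.py 472.8 195.8 133 -0.07
python3 - <<'E'
from fit import *
np.set_printoptions(precision=2,suppress=True)
s,t=capture('side'),capture('top')
for p in (s,t):
    print([(np.round(r['rect'],1),round(r['conf'],2)) for r in trace(p,'bracket')])
a=s['color'][150:300,100:300]; b=t['color'][60:210,130:330]
cv2.imwrite('pics/hov.png',cv2.cvtColor(np.hstack([cv2.resize(x,None,fx=2,fy=4,interpolation=2) if 0 else cv2.resize(x,(400,300),interpolation=2) for x in(a,b)]),4))
E
```

```text
time: 7.82
tool_pos: [473.2, 197.7, 291.1]
tcp_rot: [-3.141, 0.001, -0.066]
contact_force: [-0.5, -1.6, -3.8]
grip_width: 10.0
finger_force: 30.0
time: 7.98
tool_pos: [473.5, 193.9, 291.3]
tcp_rot: [3.141, 0.002, -0.07]
contact_force: [0.5, -0.9, -4.2]
grip_width: 9.8
finger_force: 30.0
t 7.98 delta [-0.0008 -0.0018 -0.0007] spin 0.0 g [473.5 193.9 132.3] rot [ 3.141e+00  2.000e-03 -7.000e-02] F [ 0.5 -0.9 -4.2] w 9.8 ff 30.0 q [ 0.24  0.44  1.72 -0.    0.98  1.88]
[(array([329.7, 203.2,  36.6,  21.1]), 0.89), (array([216.8, 259.9,  25.2,  20.8]), 0.71)]
[(array([361.6, 295. ,  39.1,  21.7]), 0.87), (array([330.6, 256.9,  22.7,  37.8]), 0.63), (array([206. , 176.7,   5.6,   3.6]), 0.61)]
```

View pics/hov.png

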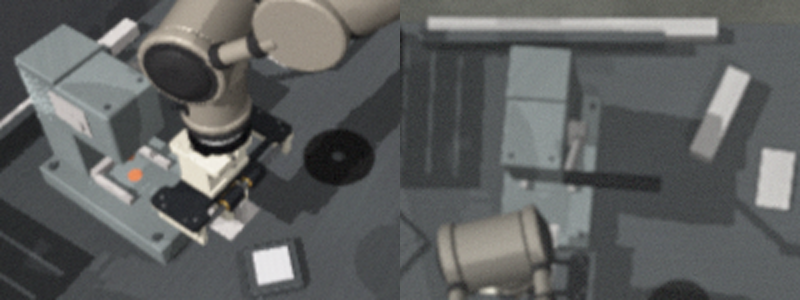

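Run:
```python
from fit import *
np.set_printoptions(precision=1,suppress=True,linewidth=250)
t=capture('top'); im=cv2.imread('pics/top0.png'); g=im.astype(int).sum(2)//3
for w in((662.1,183.9,-.066),):
  c,s=np.cos(w[2]),np.sin(w[2])
  f=lambda x,y,z: proj(t,(w[0]+c*x-s*y,w[1]+s*x+c*y,z))
  for n,P in dict(fl=(-20,35,52),fr=(-20,-35,52),hl=(-30,45,140),hr=(-30,-45,140),hlt=(-30,45,240),hrt=(-30,-45,240),bl=(-110,75,40),br=(-110,-75,40),bh=(-56,-130,316)).items(): print(n,f(*P))
print('rows 146-158 cols 180-226'); 
for r in range(147,158): print(r,g[r,184:222])
```

```text
fl [192.3 152.5]
fr [213.3 154. ]
hl [184.7 149.1]
hr [213.4 151.1]
hlt [179.  141.1]
hrt [209.8 143.3]
bl [178.2 179. ]
br [223.4 182.3]
bh [236.9 147.9]
rows 146-158 cols 180-226
147 [119 101  83  76  78  76  80  75  73  79  75  79  78  76  79  77  74  78  79  75  78  78  82  75  75  75  71  66  53  49  48  52  46  48  46  43  40  49]
148 [135 115  97  81  80  73  78  77  78  78  76  77  77  78  77  76  77  73  80  79  76  74  79  75  73  81  76  63  56  49  44  45  52  49  50  46  41  48]
149 [144 133 113 100  91 101 101 103 101  91  81  78  81  80  78  84  79  82  77  78  78  74  77  79  76  79  73  63  50  45  51  45  43  42  47  46  47  45]
150 [147 142 135 128 124 126 132 146 146 126  99  90  89  92 100  98  94  95  96  93  87  91  86  85  87  88  82  60  53  42  50  39  42  43  43  43  41  43]
151 [151 147 142 140 144 148 164 179 175 142 111 103 108 116 125 128 122 122 124 118 115 116 114 110 109 105 101  86  63  60  60  62  61  45  41  41  44  41]
152 [148 150 147 147 150 149 167 179 172 146 111  99 108 131 141 141 142 138 135 141 134 139 140 134 128 132 126 114  98  96 109 108  98  73  57  60  59  66]
153 [147 148 143 146 148 153 156 161 157 130 107 106 115 127 143 141 145 146 145 142 142 143 145 136 141 138 137 132 126 128 148 155 141 111  85  77  87  96]
154 [147 143 149 146 146 146 146 151 142 126 113 107 118 132 141 142 149 141 143 144 144 140 143 144 144 140 142 140 140 149 165 175 158 128 104  99 104 120]
155 [146 148 145 144 148 148 144 144 140 130 126 130 130 138 140 144 145 142 143 145 145 142 141 141 140 138 146 138 139 146 153 158 142 121 112 110 114 130]
156 [150 143 143 146 146 143 143 145 143 144 141 139 142 143 143 142 145 141 143 143 144 143 141 141 138 140 140 137 142 141 140 135 132 126 121 123 126 133]
157 [146 148 144 145 145 143 146 143 144 144 145 145 146 142 146 142 144 140 141 142 143 143 146 143 139 141 143 143 143 138 140 139 133 137 136 137 140 136]
```

```bash
python3 go.py 590.5 187.8 90 -0.067; python3 -m inch '[[0.005,0,0.015,0,0],[0.02,0.001,0.03,0,0],[0.04,0.001,0.043,-0.003,0],[0.055,0.001,0.043,-0.003,0],[0.07,0.001,0.043,-0.003,0],[0.08,0.001,0.043,-0.003,0],[0.08,0.001,0.043,-0.003,0],[0.08,0.001,0.043,-0.003,0]]';python3 go.py 590.5 187.8 90 -0.067
```

```text
t 8.23 delta [ 0.1165 -0.0027  0.043 ] spin -0.005 g [474.1 193.5 133. ] rot [ 3.141  0.    -0.072] F [-0.1  0.9 -4.8] w 10.3 ff 30.0 q [ 0.24  0.44  1.72 -0.    0.98  1.88]
time: 8.9
tool_pos: [553.7, 187.1, 248.7]
tcp_rot: [3.141, 0.001, -0.068]
contact_force: [-0.5, -0.8, -3.5]
grip_width: 9.9
finger_force: 30.0
t 8.9 delta [ 0.0367 -0.0032 -0.0003] spin -0.001 g [553.7 187.1  89.7] rot [ 3.141e+00  1.000e-03 -6.800e-02] F [-0.5 -0.8 -3.5] w 9.9 ff 30.0 q [ 0.19  0.61  1.55 -0.    0.98  1.83]
```

```bash
python3 -m inch '[[0.004,-0.003,0,0,0],[0.012,-0.003,0,0,0],[0.02,-0.003,0,0,0],[0.028,-0.003,0,0,0],[0.036,-0.003,0,0,0],[0.036,-0.003,0,0,0],[0.036,-0.003,0,0,0]]';python3 go.py 590.5 187.8 74 -0.067;  python3 - <<'E'
from fit import *
s,t=capture('side'),capture('top')
a=s['color'][190:290,120:240]; b=t['color'][120:220,160:280]
cv2.imwrite('pics/hov2.png',cv2.cvtColor(np.hstack([cv2.resize(x,None,fx=f,fy=5,interpolation=2)for x,f in((a,5),(b,1.6))]),4))
E
```

```text
time: 9.48
tool_pos: [590.3, 188.2, 248.8]
tcp_rot: [3.141, 0.0, -0.067]
contact_force: [0.5, 0.2, -3.3]
grip_width: 9.7
finger_force: 30.0
t 9.48 delta [0.0002 0.0004 0.0158] spin -0.0 g [590.3 188.2  89.8] rot [ 3.141  0.    -0.067] F [ 0.5  0.2 -3.3] w 9.7 ff 30.0 q [ 0.19  0.66  1.44 -0.    1.04  1.82]
```

View pics/hov2.png

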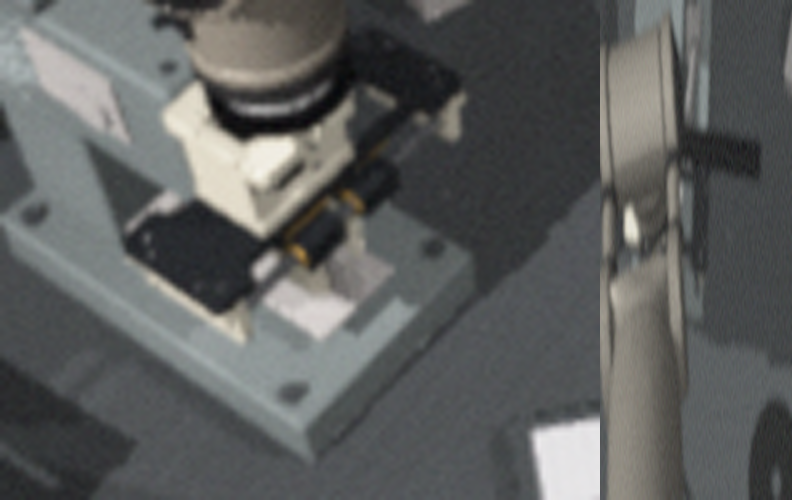

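```bash
python3 -m inch '[[0,0,0.004,0,0],[0,0,0.008,0,0],[0,0,0.012,0,0],[0,0,0.012,0,0]]';python3 -m inch '[[0,0,0.002,0,0],[0,0,0.004,0,0],[0,0,0.004,0,0]]';python3 go.py 590.5 187.8 73.2 -0.067
```

```text
time: 9.92
tool_pos: [589.4, 188.2, 235.7]
tcp_rot: [3.141, 0.002, -0.067]
contact_force: [0.1, -0.4, -4.3]
grip_width: 10.0
finger_force: 30.0
time: 10.17
tool_pos: [589.7, 188.3, 232.6]
tcp_rot: [3.141, 0.001, -0.067]
contact_force: [0.0, 0.3, -3.7]
grip_width: 9.7
finger_force: 30.0
t 10.17 delta [0.0008 0.0004 0.0004] spin -0.0 g [589.7 188.3  73.6] rot [ 3.141e+00  1.000e-03 -6.700e-02] F [ 0.   0.3 -3.7] w 9.7 ff 30.0 q [ 0.19  0.68  1.46 -0.    1.    1.82]
```

```bash
python3 -m inch '[[0,0,0.001,0,0],[0,0,0.002,0,0],[0,0,0.002,0,0]]';python3 go.py 590.5 187.8 73.2 -0.067
```

```text
time: 10.42
tool_pos: [589.8, 188.3, 232.1]
tcp_rot: [-3.142, -0.001, -0.067]
contact_force: [-3.7, -1.2, 4.0]
grip_width: 9.7
finger_force: 30.0
t 10.42 delta [ 0.0007  0.0005 -0.0001] spin -0.0 g [589.8 188.3  73.1] rot [-3.142e+00 -1.000e-03 -6.700e-02] F [-3.7 -1.2  4. ] w 9.7 ff 30.0 q [ 0.19  0.68  1.46 -0.    1.    1.82]
```

```bash
python3 -m inch '[[0,0,0,0,0.4],[0,0,0,0,0.4],[0,0,0,0,0.4],[0,0,0,0,0.4],[-0.01,0,0,0,0.4],[-0.025,0,0,0,0.4],[-0.042,0,0,0,0.4],[-0.042,0,0,0,0.4]]';python3 -m inch '[[0,0,0.004,0,0],[0,0,0.008,0,0],[0,0,0.008,0,0],[0,0,0.008,0,0],[0,0,0.008,0,0],[0,0,0.008,0,0],[0,0,0.008,0,0]]';python3 go.py 590.5 187.8 73.2 -0.067
```

```text
time: 11.08
tool_pos: [545.6, 191.4, 230.7]
tcp_rot: [3.141, 0.003, -0.066]
contact_force: [0.8, 0.6, -0.0]
grip_width: 36.7
finger_force: 0.0
time: 11.67
tool_pos: [548.1, 191.1, 223.1]
tcp_rot: [3.142, -0.0, -0.067]
contact_force: [-0.1, 0.4, -0.2]
grip_width: 0.6
finger_force: 0.0
t 11.67 delta [ 0.0425  0.0004 -0.0091] spin -0.0 g [548.1 191.1  64.1] rot [ 3.142 -0.    -0.067] F [-0.1  0.4 -0.2] w 0.6 ff 0.0 q [ 0.2   0.64  1.58 -0.    0.92  1.84]
```

```bash
python3 -m inch '[[0.006,0,0,0,0],[0.012,0,0,0,0],[0.018,0,0,0,0],[0.023,0,0,0,0],[0.027,0,0,0,0],[0.031,0,0,0,0],[0.034,0,0,0,0],[0.034,0,0,0,0]]';python3 -m inch '[[0.002,0,0,0,0],[0.003,0,0,0,0],[0.003,0,0,0,0]]';python3 go.py 590.5 187.8 64 -0.067
```

```text
time: 12.33
tool_pos: [582.1, 188.8, 223.0]
tcp_rot: [3.141, 0.001, -0.067]
contact_force: [-4.2, 0.7, 3.5]
grip_width: 0.5
finger_force: 2.2
time: 12.58
tool_pos: [583.1, 188.9, 222.9]
tcp_rot: [3.141, 0.007, -0.067]
contact_force: [-15.3, 0.7, 11.1]
grip_width: 0.0
finger_force: 7.6
t 12.58 delta [ 0.0075  0.0006 -0.0001] spin 0.0 g [583.1 188.9  63.9] rot [ 3.141  0.007 -0.067] F [-15.3   0.7  11.1] w 0.0 ff 7.6 q [0.19 0.69 1.48 0.   0.98 1.83]
```

```bash
python3 -m inch '[[-0.01,0,0,0,0],[-0.03,0,0,0,0],[-0.06,0,-0.02,0,0],[-0.085,0.03,-0.06,0,0],[-0.11,0.06,-0.1,0,0],[-0.12,0.095,-0.13,0,0],[-0.13,0.13,-0.165,0,0],[-0.13,0.16,-0.2,0,0]]';python3 - <<'E'
from fit import *
np.set_printoptions(precision=3,suppress=True)
s,t=capture('side'),capture('top')
for p in(s,t):
    for n in('bracket','bracket_rib','nest'):
        print(n,[(np.round(r['rect'],1),round(r['conf'],2)) for r in (trace(p,n) if n!='nest' else [])],[(np.round(r['centre'],1),round(r['conf'],2)) for r in tip_of(p,n)])
a=s['color'][200:300,120:240]; b=t['color'][130:210,165:240]
a=cv2.resize(a,(480,400),interpolation=2); b=cv2.resize(b,(300,320),interpolation=2); b=cv2.copyMakeBorder(b,0,80,0,0,0)
cv2.imwrite('pics/seat.png',cv2.cvtColor(np.hstack([a,b]),4)); save(s,'side_s'); save(t,'top_s')
E
python3 go.py 450 57 350 1.5
```

```text
time: 13.25
tool_pos: [450.6, 67.0, 391.1]
tcp_rot: [3.141, -0.001, -0.066]
contact_force: [0.9, 0.2, -0.2]
grip_width: 0.5
finger_force: 0.0
bracket [(array([331. , 204.1,  35. ,  22.3]), 0.93), (array([174.3, 243.9,  40.7,  25.4]), 0.84), (array([376. , 198.8,  24.2,  25.1]), 0.83)] [(array([170.6, 240.7]), 0.98), (array([375.4, 198.4]), 0.95), (array([327.8, 207.7]), 0.87)]
bracket_rib [(array([330.9, 200.2,  33.3,  28.9]), 0.93), (array([171.2, 242.7,  40.3,  28.8]), 0.8), (array([376.8, 197.9,  24.3,  25.5]), 0.8)] [(array([377.1, 197.4]), 0.64), (array([178.1, 243.1]), 0.56), (array([318.8, 195.5]), 0.56), (array([269.8, 229.5]), 0.43)]
nest [] [(array([170.5, 240.7]), 0.79)]
bracket [(array([201.1, 162.2,  18.6,  14.3]), 0.88), (array([333.4, 255.4,  21.5,  40.1]), 0.84), (array([362.8, 294.9,  41.4,  22.6]), 0.7), (array([402.4, 205.4,  26.5,  77.6]), 0.35)] [(array([363.4, 294. ]), 0.91), (array([332.4, 256.4]), 0.74), (array([205.3, 149.6]), 0.69), (array([201.4, 151.8]), 0.61)]
bracket_rib [(array([361.2, 294.4,  36.7,  21.7]), 0.97), (array([332.2, 257. ,  27.1,  38.8]), 0.88), (array([201.8, 221.9,  29.3,  19.9]), 0.71), (array([202.1, 159.2,  22.4,  14.8]), 0.54)] [(array([329.6, 245.3]), 0.95), (array([197.6, 162.9]), 0.82), (array([355.8, 297.7]), 0.59)]
nest [] [(array([206.6, 153.3]), 0.96), (array([202.5, 152.6]), 0.52)]
t 13.85 delta [-0.0012  0.0115 -0.1199] spin -1.566 g [451.8  68.4 230.1] rot [ 3.141e+00  1.000e-03 -6.600e-02] F [ 0.5  0.3 -0.5] w 0.2 ff 0.0 q [-0.02  0.23  1.73 -0.    1.19  1.62]
```

View pics/seat.png

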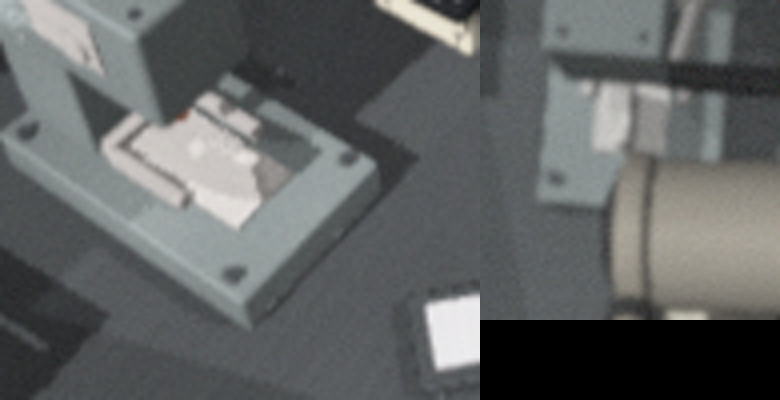

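Run:
```python
from fit import *
np.set_printoptions(precision=2,suppress=True,linewidth=250)
s,t=capture('side'),capture('top')
def f(p,w,x,y,z):
  c,q=np.cos(w[2]),np.sin(w[2]); return proj(p,(w[0]+c*x-q*y,w[1]+q*x+c*y,z))
wt=(662.3,183.3,-.067)
for n,p,w in(('side',s,(663.3,176.3,-.089)),('side',s,(663.3,176.3,-.067)),('top',t,wt)):
  print(n,'base corner',f(p,w,-110,75,40),f(p,w,-110,-75,40),'fence end',f(p,w,-20,35,52))
  for d in(0,-5,-10): print(d,'L',f(p,w,-65+d,30,45),'R',f(p,w,-65+d,-30,45),'ribtop',f(p,w,-65+d,5,90),f(p,w,-65+d,-5,90))
b=cv2.imread('pics/top_s.png').astype(int).sum(2)//3
print('top rows 150-184'); 
for r in range(158,186): print(r,b[r,176:206])
```

```text
side base corner [178.24 274.64] [213.48 239.57] fence end [165.54 246.99]
0 L [178.   254.75] R [192.25 241.22] ribtop [181.73 239.92] [184.19 237.65]
-5 L [179.23 255.6 ] R [193.46 242.02] ribtop [182.98 240.76] [185.44 238.47]
-10 L [180.46 256.46] R [194.68 242.82] ribtop [184.24 241.6 ] [186.7  239.31]
side base corner [179.28 274.32] [213.58 238.79] fence end [165.83 247.01]
0 L [178.51 254.53] R [192.41 240.81] ribtop [182.11 239.61] [184.51 237.3 ]
-5 L [179.76 255.35] R [193.65 241.58] ribtop [183.39 240.42] [185.79 238.1 ]
-10 L [181.02 256.18] R [194.89 242.35] ribtop [184.67 241.23] [187.07 238.91]
top base corner [178.39 178.91] [223.51 182.22] fence end [192.48 152.46]
0 L [192.99 166.29] R [211.02 167.6 ] ribtop [198.68 164.12] [201.78 164.34]
-5 L [192.85 167.77] R [210.88 169.08] ribtop [198.54 165.64] [201.63 165.87]
-10 L [192.7  169.25] R [210.75 170.57] ribtop [198.39 167.16] [201.49 167.39]
top rows 150-184
158 [100  97  93  94 103 129 143 144 148 147 146 152 142 144 143 146 152 162 184 192 198 191 188 188 192 185 142 110 118 138]
159 [ 98  91  97  94 104 135 14
[... 2670 characters left out ...]
8 126 122 127 135 134 136 126 103  80 101 130 145 149 145 142 140 119]
181 [ 94  94  92  96  94  92  90  90  84  84  89  93  94 100  99 105 108 112 113 104  86  78 103 135 154 149 150 148 139 115]
182 [ 95  96  94  93  93  86  87  82  84  82  78  74  79  81  82  85  82  90  89  77  71  82 112 139 155 151 152 146 138 117]
183 [ 99  91  95  96  92  92  96  93  91  87  85  79  87  84  87  89  78  89  84  70  64  78 113 145 154 154 154 151 143 118]
184 [ 91  97  96  96  95  95  98 100  97  90  94  90  91  89  88  91  95  92  88  76  69  87 123 148 159 154 158 155 146 116]
185 [ 96  93  94  95  93  97  93  95  93  96  98  92  94  98  96  95  94  95  88  80  76  89 126 149 159 160 156 157 143 116]
```

```bash
python3 - <<'E'
from fit import *
np.set_printoptions(precision=2,suppress=True,linewidth=250)
t=capture('top')
w=(662,183.3,-.067); c,q=np.cos(w[2]),np.sin(w[2])
for y in(-80,-130,-180):
  for x in(-67,-56,-45): print(x,y,proj(t,(w[0]+c*x-q*y,w[1]+q*x+c*y,305)))
g=cv2.imread('pics/top0.png').astype(int).sum(2)//3
for r in range(140,162): print(r,g[r,222:266:2])
E
python3 go.py 597.7 57.1 305 1.504
```

```text
-67 -80 [218.88 151.54]
-56 -80 [219.23 147.65]
-45 -80 [219.58 143.77]
-67 -130 [236.97 152.85]
-56 -130 [237.3  148.95]
-45 -130 [237.62 145.07]
-67 -180 [255.09 154.15]
-56 -180 [255.4  150.25]
-45 -180 [255.7  146.37]
140 [121 128 120  70  64  64  69  66  63  60  60  64  67  60  67  58  60  58  57  61  62  63]
141 [124 130 117  70  56  62  59  62  67  71  65  60  59  63  62  66  59  57  63  58  63  59]
142 [121 126 113  73  58  62  62  60  56  62  64  64  62  63  65  63  61  63  60  65  65  58]
143 [123 126 112  70  62  66  63  62  63  67  69  65  67  66  63  60  60  62  63  63  61  63]
144 [119 122 107  64  63  62  66  64  61  63  65  61  64  64  62  59  62  63  64  62  62  61]
145 [96 97 88 59 57 60 60 63 63 67 62 65 64 62 65 62 62 64 62 62 63 64]
146 [68 67 61 51 50 53 58 55 55 60 57 60 56 66 65 62 60 61 61 59 58 64]
147 [48 42 41 44 42 45 46 48 45 48 45 46 53 58 52 56 59 58 56 52 59 64]
148 [47 40 40 44 42 46 43 38 46 46 46 40 38 41 44 44 45 43 50 56 58 64]
149 [45 47 47 47 45 48 46 44 49 37 37 41 36 34 39 44 38 43 39 46 65 63]
150 [44 43 45 52 44 43 47 45 44 51 41 43 40 41 3
[... 485 characters left out ...]
5  63  64  61  60  60  63  60  57  62  57  56  65  67  67]
157 [133 124  84  60  59  57  64  64  63  61  64  64  64  67  66  65  69  68  64  72  67  69]
158 [132 126  81  57  67  67  64  67  65  66  65  59  67  68  68  75  71  68  72  71  68  73]
159 [137 123  74  60  65  63  65  59  63  63  64  62  68  71  71  71  72  70  70  71  67  74]
160 [134 125  80  58  64  59  56  59  59  62  63  58  68  68  69  73  67  67  69  74  66  61]
161 [136 121  79  60  59  58  62  63  63  62  59  64  74  69  70  70  67  69  70  70  70  70]
t 14.0 delta [ 0.1464  0.0013 -0.0745] spin -1.571 g [451.7  68.2 230.5] rot [ 3.141  0.    -0.067] F [ 0.9 -0.2 -0. ] w 0.4 ff 0.0 q [-0.02  0.23  1.72 -0.    1.19  1.62]
```

```bash
python3 -m inch '[[0,0,-0.02,-0.12,1],[0,0,-0.04,-0.24,1],[0,0,-0.06,-0.36,1],[0,0,-0.08,-0.48,1],[0,0,-0.1,-0.6,1],[0,0,-0.12,-0.72,1],[0,0,-0.125,-0.84,1],[0,0,-0.125,-0.96,1]]'; python3 -m inch '[[0,0,0,-0.12,1],[0,0,0,-0.24,1],[0,0,0,-0.36,1],[0,0,0,-0.48,1],[0,0,0,-0.6,1],[0,0,0,-0.611,1]]';  python3 go.py 594 53 352 1.504
```

```text
time: 14.67
tool_pos: [451.7, 68.0, 516.7]
tcp_rot: [3.138, -0.002, 0.899]
contact_force: [0.0, 0.3, -0.6]
grip_width: 49.4
finger_force: 0.0
time: 15.17
tool_pos: [451.6, 68.0, 514.7]
tcp_rot: [-3.141, 0.0, 1.508]
contact_force: [0.2, -0.4, 0.7]
grip_width: 88.4
finger_force: 0.0
t 15.17 delta [-0.0061  0.143   0.0037] spin 0.004 g [451.6  68.  355.7] rot [-3.141  0.     1.508] F [ 0.2 -0.4  0.7] w 88.4 ff 0.0 q [-0.02  0.15  1.48 -0.    1.51  0.04]
```

```bash
python3 -m inch '[[0,0.025,0,0,1],[-0.002,0.055,0,0,1],[-0.004,0.085,0,0.004,1],[-0.006,0.115,0,0.004,1],[-0.006,0.135,0,0.004,1],[-0.006,0.143,0,0.004,1],[-0.006,0.143,0,0.004,1],[-0.006,0.143,0,0.004,1]]'; python3 go.py 594 53 303 1.504
python3 - <<'E'
from fit import *
s,t=capture('side'),capture('top')
a=s['color'][60:210,130:330]; b=t['color'][80:230,160:360]
cv2.imwrite('pics/lev.png',cv2.cvtColor(np.hstack([cv2.resize(x,(400,300),interpolation=2)for x in(a,b)]),4))
E
```

```text
time: 15.83
tool_pos: [594.1, 52.4, 514.1]
tcp_rot: [-3.14, 0.0, 1.498]
contact_force: [0.2, 0.6, 0.7]
grip_width: 92.0
finger_force: 0.0
t 15.83 delta [ 0.0006 -0.      0.0521] spin -0.006 g [594.1  52.4 355.1] rot [-3.14   0.     1.498] F [0.2 0.6 0.7] w 92.0 ff 0.0 q [-0.04  0.43  1.1  -0.    1.62  0.03]
```

View pics/lev.png

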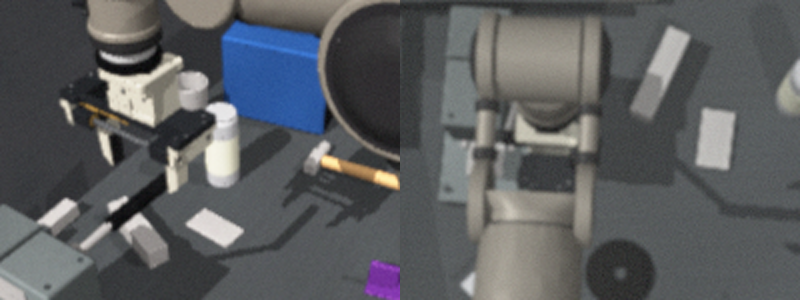

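```bash
python3 -m inch '[[0,0,0.015,0,1],[0,0,0.03,0,1],[0,0,0.045,0,1],[0,0,0.053,0,1],[0,0,0.053,0,1],[0,0,0.053,0,1]]'; python3 -m inch '[[0,0,0,0,0],[0,0,0,0,0],[0,0,0,0,0],[0,0,0,0,0],[0,0,0,0,0],[0,0,0,0,0],[0,0,0,0,0],[0,0,0,0,0]]';python3 -m inch '[[0,0,0,0,0],[0,0,0,0,0],[0,0,0,0,0],[0,0,0,0,0],[0,0,0,0,0]]'; python3 go.py 594 53 303 1.504
```

```text
time: 16.43
tool_pos: [593.6, 52.5, 462.5]
tcp_rot: [3.141, 0.0, 1.5]
contact_force: [0.4, 0.2, -0.0]
grip_width: 91.7
finger_force: 0.0
time: 17.1
tool_pos: [593.9, 52.4, 461.8]
tcp_rot: [-3.142, 0.0, 1.5]
contact_force: [-0.4, -0.9, -0.6]
grip_width: 42.7
finger_force: 0.0
time: 17.52
tool_pos: [593.0, 52.5, 461.8]
tcp_rot: [-3.138, 0.0, 1.5]
contact_force: [-7.2, 0.3, 2.2]
grip_width: 21.2
finger_force: 30.0
t 17.52 delta [ 0.0006  0.001  -0.0002] spin -0.004 g [593.   52.5 302.8] rot [-3.138  0.     1.5  ] F [-7.2  0.3  2.2] w 21.2 ff 30.0 q [-0.04  0.44  1.21 -0.    1.49  0.03]
```

```bash
python3 -m inch '[[0,-0.005,0.004,0,0],[0,-0.010,0.009,0,0],[0,-0.014,0.0135,0,0],[0,-0.0185,0.0185,0,0],[0,-0.0225,0.0235,0,0],[0,-0.0265,0.029,0,0],[0,-0.030,0.0345,0,0],[0,-0.0335,0.040,0,0]]'; python3 go.py 594 53 303 1.504
```

```text
time: 18.18
tool_pos: [560.9, 54.7, 424.1]
tcp_rot: [3.135, 0.0, 1.5]
contact_force: [0.9, -0.5, 8.9]
grip_width: 21.5
finger_force: 30.0
t 18.18 delta [ 0.0007  0.0334 -0.0377] spin -0.004 g [560.9  54.7 265.1] rot [3.135 0.    1.5  ] F [ 0.9 -0.5  8.9] w 21.5 ff 30.0 q [-0.04  0.4   1.39 -0.    1.35  0.03]
```

```bash
python3 -m inch '[[0,-0.003,0.0055,0,0],[0,-0.006,0.0115,0,0],[0,-0.0085,0.0175,0,0],[0,-0.011,0.0235,0,0],[0,-0.013,0.030,0,0],[0,-0.015,0.036,0,0],[0,-0.0165,0.0425,0,0],[0,-0.018,0.049,0,0]]'; python3 go.py 594 53 303 1.504
```

```text
time: 18.85
tool_pos: [542.3, 56.0, 374.7]
tcp_rot: [3.139, 0.0, 1.5]
contact_force: [-3.9, -0.1, 12.0]
grip_width: 21.2
finger_force: 30.0
t 18.85 delta [ 0.0006  0.052  -0.0871] spin -0.004 g [542.3  56.  215.7] rot [3.139 0.    1.5  ] F [-3.9 -0.1 12. ] w 21.2 ff 30.0 q [-0.04  0.4   1.52 -0.    1.22  0.03]
```

```bash
python3 -m inch '[[0,-0.001,0.0065,0,0],[0,-0.0015,0.013,0,0],[0,-0.002,0.0195,0,0],[0,-0.002,0.026,0,0],[0,-0.002,0.032,0,0],[0,-0.0015,0.036,0,0],[0,-0.0015,0.039,0,0],[0,-0.0015,0.039,0,0]]'; python3 go.py 594 53 303 1.504
```

```text
time: 19.52
tool_pos: [539.5, 56.2, 334.2]
tcp_rot: [-3.137, 0.001, 1.5]
contact_force: [-12.7, -0.3, 13.0]
grip_width: 21.2
finger_force: 30.0
t 19.52 delta [ 0.0006  0.054  -0.128 ] spin -0.004 g [539.5  56.2 175.2] rot [-3.137e+00  1.000e-03  1.500e+00] F [-12.7  -0.3  13. ] w 21.2 ff 30.0 q [-0.04  0.44  1.58 -0.    1.13  0.03]
```

```bash
python3 -m inch '[[0,-0.0015,0.001,0,0],[0,-0.0015,0.002,0,0],[0,-0.0015,0.002,0,0]]'; python3 go.py 594 53 303 1.504; python3 -m inch '[[0,0,0.001,0,0],[0,0,0.002,0,0],[0,0,0.002,0,0]]'; python3 go.py 594 53 303 1.504
```

```text
time: 19.77
tool_pos: [538.9, 56.3, 333.3]
tcp_rot: [-3.141, 0.001, 1.5]
contact_force: [-8.2, -0.1, 13.8]
grip_width: 20.9
finger_force: 30.0
t 19.77 delta [ 0.0006  0.0552 -0.1287] spin -0.004 g [538.9  56.3 174.3] rot [-3.141e+00  1.000e-03  1.500e+00] F [-8.2 -0.1 13.8] w 20.9 ff 30.0 q [-0.04  0.44  1.58 -0.    1.12  0.03]
time: 20.02
tool_pos: [538.9, 56.2, 331.4]
tcp_rot: [-3.141, 0.0, 1.5]
contact_force: [-8.4, -0.3, 13.8]
grip_width: 20.9
finger_force: 30.0
t 20.02 delta [ 0.0006  0.0551 -0.1306] spin -0.004 g [538.9  56.2 172.4] rot [-3.141  0.     1.5  ] F [-8.4 -0.3 13.8] w 20.9 ff 30.0 q [-0.04  0.44  1.59 -0.    1.11  0.03]
```

```bash
python3 -m inch '[[0,0,0.001,0,0],[0,0,0.002,0,0],[0,0,0.003,0,0],[0,0,0.003,0,0]]'; python3 go.py 594 53 303 1.504
python3 - <<'E'
from h import *
s=capture('side')
print([(np.round(r['centre'],1),round(r['conf'],2)) for n in('lever_grip','electrode') for r in tip_of(s,n)])
print(proj(s,(539,56,177)),proj(s,(539,56,190)))
cv2.imwrite('pics/down.png',cv2.cvtColor(cv2.resize(s['color'][120:290,110:300],(760,600),interpolation=2),4))
E
```

```text
time: 20.35
tool_pos: [539.0, 56.2, 328.5]
tcp_rot: [3.141, 0.0, 1.5]
contact_force: [-8.1, -0.2, 13.5]
grip_width: 21.1
finger_force: 30.0
t 20.35 delta [ 0.0006  0.0551 -0.1335] spin -0.004 g [539.   56.2 169.5] rot [3.141 0.    1.5  ] F [-8.1 -0.2 13.5] w 21.1 ff 30.0 q [-0.04  0.44  1.59 -0.    1.11  0.03]
[(array([150.4, 354.4]), 0.68), (array([224.8, 195.1]), 0.62)]
[222.95035226 198.55917275] [222.63187685 195.42867203]
```

View pics/down.png

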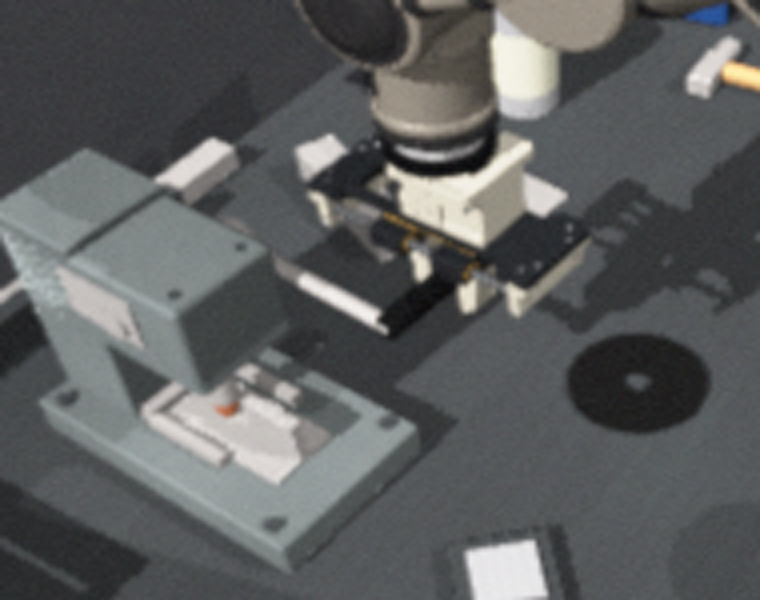

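Run:
```python
from h import *
np.set_printoptions(precision=1,suppress=True)
s=capture('side')
print('rest',proj(s,(592.5,53,305)),'net [206.5,154.9]/[207,156]')
for a in(50,10,5,0,-2.5,-5,-7):
    r=np.radians(a); print(a,proj(s,(689-150*np.cos(r),55,190+150*np.sin(r))))
print([(np.round(r['centre'],1),round(r['conf'],2)) for r in tip_of(s,'lever_grip')])
a=s['color'].astype(int).sum(2)//3
np.set_printoptions(linewidth=250)
for r in range(186,216,1): print(r,a[r,204:228])
```

```text
rest [203.7 157.5] net [206.5,154.9]/[207,156]
50 [203.3 157.9]
10 [221.5 188.5]
5 [222.3 191.9]
0 [222.8 195.2]
-2.5 [223.  196.8]
-5 [223.  198.3]
-7 [223.  199.4]
[(array([221.8, 195.2]), 0.61)]
186 [ 39  46  44  45  44  45  37  48  59  53  36  46  63  80  81  65  63  95 140 176 201 222 226 228]
187 [ 38  41  42  48  43  40  46  67  80  68  43  38  66  99 103  95  76  54  63  95 134 176 201 219]
188 [ 44  40  38  38  39  46  55  98 103  95  74  65  90 107 111 106  85  63  57  51  63  93 137 172]
189 [ 65  54  44  41  42  41  55  96 109 117 100  94 105  97  95  84  65  56  59  54  51  50  62  92]
190 [ 92  94  74  56  47  42  47  69  88 119 128 115 111  92  74  59  42  42  44  51  57  68  61  53]
191 [101 116 110  97  73  51  37  54  98 171 175 127 127  91  59  40  39  36  41  41  48  60  65  68]
192 [ 96 122 123 129  87  61  45  50 119 202 207 184 170  96  53  43  41  40  40  41  42  41  50  62]
193 [ 75 110 111 107  72  56  55  59 105 183 214 216 197 110  56  46  49  43  41  44  37  40  37  43]
194 [ 67  83  76  61  60  56  59  54  84 155 215 219 203 130  55  43  47  48  48  47  
[... 1433 characters left out ...]
9 147 131]
209 [167  75  29  29  26  27  28  19  13  12  18  31  47  53  57  56  53  56  55  58  58  63  70  67]
210 [118  41  28  27  24  24  24  22  18  20  28  45  57  53  53  52  54  56  56  56  55  55  59  56]
211 [131  71  34  32  23  25  18  21  20  30  48  52  60  55  59  59  54  53  54  53  53  54  58  60]
212 [157 154  96  37  22  15  18  17  31  46  52  57  55  55  56  55  52  53  55  53  52  54  60  78]
213 [121 154 144  46  21  19  23  34  46  55  53  55  56  55  56  55  54  54  55  53  56  63  76  85]
214 [ 65  95 114  40  20  21  33  50  55  57  56  61  57  56  55  56  56  56  54  58  65  78  88  86]
215 [52 53 50 30 28 34 48 53 55 60 55 56 58 56 53 55 56 58 63 73 75 87 84 92]
```

```bash
python3 -m inch '[[0,-0.001,0.002,0,0],[0,-0.001,0.004,0,0],[0,-0.001,0.006,0,0],[0,-0.001,0.006,0,0]]'; python3 -m inch '[[0,0,0.002,0,0],[0,0,0.004,0,0],[0,0,0.006,0,0],[0,0,0.006,0,0]]';  python3 - <<'E'
from h import *
a=capture('side')['color'].astype(int).sum(2)//3
np.set_printoptions(linewidth=250)
print(a[194:216,214])
E
```

```text
time: 20.93
tool_pos: [538.8, 56.3, 323.3]
tcp_rot: [3.138, 0.0, 1.5]
contact_force: [-5.9, 0.3, 15.5]
grip_width: 21.4
finger_force: 30.0
time: 21.27
tool_pos: [538.5, 56.3, 320.7]
tcp_rot: [3.135, 0.0, 1.5]
contact_force: [-13.4, -0.4, 39.7]
grip_width: 21.3
finger_force: 30.0
[206 215 217 213 200 173 141  90  36  27  18  18  12  19  21  15  12  18  40  50  56  56]
```

```bash
python3 -m inch '[[0,0,-0.002,0,0],[0,0,-0.002,0,0]]'; python3 -m inch '[[0,0,0,0,0],[0,0,0,0,0]]';python3 - <<'E'
from h import *
a=capture('side')['color'].astype(int).sum(2)//3
np.set_printoptions(linewidth=250)
print(a[194:216,214])
E
```

```text
time: 21.48
tool_pos: [538.6, 56.3, 321.3]
tcp_rot: [3.136, 0.0, 1.5]
contact_force: [-8.7, -0.7, 28.0]
grip_width: 21.1
finger_force: 30.0
time: 21.65
tool_pos: [538.6, 56.3, 321.3]
tcp_rot: [3.136, 0.0, 1.5]
contact_force: [-9.8, -1.3, 29.3]
grip_width: 20.9
finger_force: 30.0
[206 213 215 212 197 176 141  89  35  16  19  24  17  17  21  14  14  14  33  49  55  57]
```

```bash
python3 -m inch '[[0,0,0,0,0],[0,0,0,0,0],[0,0,0,0,0],[0,0,0,0,0],[0,0,0,0,0],[0,0,0,0,0],[0,0,0,0,0],[0,0,0,0,0]]'; python3 -m inch '[[0,0,0,0,0],[0,0,0,0,0],[0,0,0,0,0],[0,0,0,0,0],[0,0,0,0,0],[0,0,0,0,0]]'
```

```text
time: 22.37
tool_pos: [538.6, 56.3, 321.2]
tcp_rot: [3.136, 0.0, 1.5]
contact_force: [-9.7, -1.0, 27.9]
grip_width: 21.4
finger_force: 30.0
time: 22.87
tool_pos: [538.6, 56.3, 321.3]
tcp_rot: [3.136, 0.0, 1.5]
contact_force: [-9.1, -0.5, 29.3]
grip_width: 21.0
finger_force: 30.0
```

```bash
python3 -m inch '[[0,-0.0005,-0.0065,0,0],[0,-0.0005,-0.013,0,0],[0,-0.0005,-0.0195,0,0],[0,0,-0.026,0,0],[0,0.0005,-0.0325,0,0],[0,0.0015,-0.039,0,0],[0,0.003,-0.0455,0,0],[0,0.0045,-0.052,0,0]]'; python3 go.py 594 53 303 1.504
```

```text
time: 23.53
tool_pos: [543.4, 55.9, 369.6]
tcp_rot: [3.141, 0.0, 1.5]
contact_force: [3.1, -0.7, 1.8]
grip_width: 20.7
finger_force: 30.0
t 23.53 delta [ 0.0007  0.0508 -0.0924] spin -0.004 g [543.4  55.9 210.6] rot [3.141 0.    1.5  ] F [ 3.1 -0.7  1.8] w 20.7 ff 30.0 q [-0.04  0.41  1.52 -0.    1.21  0.03]
```

```bash
python3 -m inch '[[0,0.002,-0.0065,0,0],[0,0.004,-0.0125,0,0],[0,0.0065,-0.0185,0,0],[0,0.009,-0.0245,0,0],[0,0.012,-0.0305,0,0],[0,0.015,-0.036,0,0],[0,0.0185,-0.042,0,0],[0,0.022,-0.047,0,0]]'; python3 go.py 594 53 303 1.504
```

```text
time: 24.2
tool_pos: [566.3, 54.3, 415.2]
tcp_rot: [3.14, -0.0, 1.5]
contact_force: [12.9, -0.4, -9.4]
grip_width: 21.3
finger_force: 30.0
t 24.2 delta [ 0.0007  0.0278 -0.0467] spin -0.004 g [566.3  54.3 256.2] rot [ 3.14 -0.    1.5 ] F [12.9 -0.4 -9.4] w 21.3 ff 30.0 q [-0.04  0.42  1.38  0.    1.34  0.03]
```

```bash
python3 -m inch '[[0,0.0055,-0.004,0,0],[0,0.010,-0.009,0,0],[0,0.0145,-0.014,0,0],[0,0.019,-0.0185,0,0],[0,0.0215,-0.021,0,0],[0,0.0215,-0.021,0,0]]'; python3 go.py 594 53 303 1.504;python3 - <<'E'
from h import *
s=capture('side');print([(np.round(r['centre'],1),round(r['conf'],2)) for r in tip_of(s,'lever_grip')])
E
```

```text
time: 24.7
tool_pos: [585.6, 53.0, 438.0]
tcp_rot: [-3.138, 0.0, 1.5]
contact_force: [-7.3, 0.2, 8.9]
grip_width: 20.9
finger_force: 30.0
t 24.7 delta [ 0.0006  0.0083 -0.024 ] spin -0.004 g [585.6  53.  279. ] rot [-3.138  0.     1.5  ] F [-7.3  0.2  8.9] w 20.9 ff 30.0 q [-0.04  0.44  1.28 -0.    1.42  0.03]
[(array([207.4, 160.6]), 0.67)]
```

```bash
python3 -m inch '[[0,0.002,-0.003,0,0],[0,0.004,-0.006,0,0],[0,0.005,-0.008,0,0],[0,0.006,-0.010,0,0],[0,0.006,-0.010,0,0]]'; python3 go.py 594 53 303 1.504;python3 - <<'E'
from h import *
s=capture('side');print([(np.round(r['centre'],1),round(r['conf'],2)) for r in tip_of(s,'lever_grip')])
E
```

```text
time: 25.22
tool_pos: [592.7, 52.5, 445.4]
tcp_rot: [-3.139, 0.0, 1.5]
contact_force: [1.2, 0.3, -7.6]
grip_width: 21.0
finger_force: 30.0
t 25.22 delta [ 0.0006  0.0012 -0.0166] spin -0.004 g [592.7  52.5 286.4] rot [-3.139  0.     1.5  ] F [ 1.2  0.3 -7.6] w 21.0 ff 30.0 q [-0.04  0.45  1.25  0.    1.45  0.03]
[(array([205.6, 157.2]), 0.58)]
```

```bash
python3 -m inch '[[0,0,-0.002,0,0],[0,0,-0.004,0,0],[0,0,-0.006,0,0],[0,0,-0.006,0,0]]'; python3 go.py 594 53 303 1.504;python3 - <<'E'
from h import *
s=capture('side');print([(np.round(r['centre'],1),round(r['conf'],2)) for r in tip_of(s,'lever_grip')])
E
```

```text
time: 25.65
tool_pos: [593.6, 52.4, 446.1]
tcp_rot: [-3.134, -0.0, 1.5]
contact_force: [11.9, 0.4, -36.9]
grip_width: 21.1
finger_force: 30.0
t 25.65 delta [ 0.0006  0.0002 -0.0159] spin -0.004 g [593.6  52.4 287.1] rot [-3.134 -0.     1.5  ] F [ 11.9   0.4 -36.9] w 21.1 ff 30.0 q [-0.04  0.45  1.24  0.    1.46  0.03]
[(array([202.9, 156.2]), 0.54)]
```

```bash
python3 -m inch '[[0,0,0.003,0,0],[0,0,0.0045,0,0],[0,0,0.0045,0,0]]'; python3 go.py 594 53 303 1.504; python3 -m inch '[[0,0,0,0,0.3],[0,0,0,0,0.4],[0,0,0,0,0.5],[0,0,0,0,0.8],[0,0,0,0,1],[0,0,0,0,1],[0,0,0,0,1],[0,0,0,0,1]]'; python3 go.py 594 53 340 1.504
```

```text
time: 26.0
tool_pos: [592.8, 52.5, 445.9]
tcp_rot: [-3.139, -0.0, 1.5]
contact_force: [5.8, 1.0, -24.6]
grip_width: 21.3
finger_force: 30.0
t 26.0 delta [ 0.0006  0.0011 -0.0161] spin -0.004 g [592.8  52.5 286.9] rot [-3.139 -0.     1.5  ] F [  5.8   1.  -24.6] w 21.3 ff 30.0 q [-0.04  0.45  1.25  0.    1.45  0.03]
time: 26.67
tool_pos: [592.4, 52.5, 448.6]
tcp_rot: [3.141, 0.0, 1.5]
contact_force: [-0.1, -0.1, -0.3]
grip_width: 69.4
finger_force: 0.0
t 26.67 delta [ 0.0006  0.0016 -0.0504] spin -0.004 g [592.4  52.5 289.6] rot [3.141 0.    1.5  ] F [-0.1 -0.1 -0.3] w 69.4 ff 0.0 q [-0.04  0.45  1.24 -0.    1.45  0.03]
```

Released with no force left. Rise off the bar, retreat, and check bracket and lever.

```bash
python3 -m inch '[[0,0,-0.005,0,1],[0,0,-0.015,0,1],[0,0,-0.03,0,1],[0,0,-0.05,0,1],[0,0,-0.065,0,1],[0,0,-0.075,0,1],[0,0,-0.075,0,1]]'; python3 -m inch '[[0,-0.03,0,0,1],[0,-0.06,0,0,1],[0,-0.09,0,0,1],[0.0,-0.12,0,0,1],[0,-0.15,0,0,1],[0,-0.18,0,0,1],[0,-0.18,0,0,1],[0,-0.18,0,0,1]]'
python3 - <<'E'
from fit import *
np.set_printoptions(precision=2,suppress=True,linewidth=250)
s,t=capture('side'),capture('top')
for p in(s,t): print([(np.round(r['centre'],1),round(r['conf'],2)) for r in tip_of(p,'lever_grip')])
b=t['color'].astype(int).sum(2)//3; a=cv2.imread('pics/side_s.png').astype(int).sum(2)//3; a2=s['color'].astype(int).sum(2)//3
a0=cv2.imread('pics/side0.png').astype(int).sum(2)//3
b0=cv2.imread('pics/top_s.png').astype(int).sum(2)//3; bb=cv2.imread('pics/top0.png').astype(int).sum(2)//3
print('bracket end before',b0[162:174,196]);print('now',b[162:174,196])
print('side bracket col 178 before',a[246:264,180]);print('now',a2[246:264,180])
print('bar top col240 rest',bb[142:160,240]);print('now',b[142:160,240])
print('bar side col210 rest',a0[140:160,210]);print('now',a2[140:160,210])
for n in('offcut','hammer','magnet','disc','can','tube','clamp'): print(n,[np.round(r['centre']) for r in tip_of(t,n)[:1]])
E
python3 go.py 400 50 340 1.5
```

```text
time: 27.25
tool_pos: [592.3, 52.5, 526.9]
tcp_rot: [3.136, -0.0, 1.5]
contact_force: [0.6, -0.1, 0.1]
grip_width: 91.6
finger_force: 0.0
time: 27.92
tool_pos: [411.8, 65.4, 524.0]
tcp_rot: [3.14, 0.0, 1.5]
contact_force: [1.4, 0.2, 0.3]
grip_width: 91.7
finger_force: 0.0
[(array([206.8, 154.9]), 0.85), (array([170.9, 244.4]), 0.52), (array([150.8, 355.4]), 0.43)]
[(array([238.8, 151. ]), 0.75)]
bracket end before [194 195 196 198 187 172 146 142 147 141 142 144]
now [174 177 176 173 168 152 138 142 142 143 143 133]
side bracket col 178 before [196 196 197 209 217 220 219 222 222 198 154 145 154 153 156 156 155 157]
now [199 203 199 199 197 198 199 202 196 176 146 147 157 158 157 160 157 155]
bar top col240 rest [62 67 63 67 60 48 46 37 51 45 46 43 49 59 64 61 66 63]
now [72 71 75 76 56 50 45 38 44 43 41 44 49 67 77 73 71 74]
bar side col210 rest [70 72 75 76 72 68 56 31 16 22 22 16 19 15 18  9 25 50 77 85]
now [79 81 81 80 81 79 64 39 27 23 27 26 27 20 23 19 30 57 83 94]
offcut [array([317., 150.])]
hammer [array([405., 205.])]
magnet [array([202., 222.])]
disc []
can [array([362., 132.])]
tube [array([292., 118.])]
clamp [array([122., 201.])]
t 28.47 delta [-0.0161 -0.012   0.0241] spin -0.0 g [413.2  65.2 364.1] rot [-3.141  0.     1.5  ] F [-0.   0.6 -0.5] w 91.9 ff 0.0 q [-0.03  0.07  1.55 -0.    1.52  0.04]
```

Lever is back at its rest pixels, the bracket hasn't moved, and the bystanders are in place.

```bash
python3 -c "
from plant import *
print(close_job())"
```

```text
the job is handed in; nothing more can be done
None
```

I handed the job in, but the judge returned no verdict. The camera checks show the bracket still seated in the nest with about 1–2 mm uncertainty. The lever was brought to its stop, held there for over a second and eased back to rest, and none of the bystanders I could re-check had moved (the disc was not detected in the last picture).

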